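Fit the can nest over its locating pin and hold it down

ROBOT

A 7-joint arm with a two-finger parallel gripper is mounted at the origin on the work surface. World frame = base frame: x ahead of the robot, y to its left, z up, the work surface at z = 0. Lengths are in m, angles in rad, forces in N, time in s.
With the tool pointing down it reaches from about 0.425 to 0.925 m from the base axis. Payload 6.8 kg.
Tool frame: the origin (TCP) lies at the very end of the fingers, on their centre line; the grasp point (between the pads) lies 19 mm behind it; z points along the fingers, y is the line along which they close (so a half turn about z gives the same grasp; the last joint's range is limited). The gripper opens to 85 mm and grips with 20 to 120 N. Pads are 22 mm wide; open, the fingers measure 114 mm over their backs; the gripper's body (76 mm by 85 mm) begins 54 mm behind the grasp point. The pads swing forward as they close: fully open they stand 13 mm farther back than shut.
Start: joints at [1.081, 0.477, 0.022, 1.555, -0.011, 1.109, -0.083], TCP at [0.252, -0.626, 0.231] pointing down, gripper open.
Joint ranges: [-2.96, 2.96], [-0.34, 2.1], [-1.41, 1.46], [0.24, 2.44], [-1.37, 4.51], [0.17, 1.92], [-2.96, 2.96]. Speed limits (rad/s): [2.39, 2.39, 3.14, 3.14, 3.14, 3.14, 3.14].

INTERFACE

Orientations are given as a rotation vector (axis times angle).
In Python, from bench import r gives the robot as it stands.
- The arm moves only by the tool play_rows, never from a script. Its argument "targets" is text: rows parted by semicolons, each of 5 numbers parted by spaces: the closure, from -1 (fully open) to 1 (shut), then the shift along the tool's x, y, z in m, then the turn about the tool's z in rad. In form: gripper dx dy dz spin; .... A call has 1 to 8 rows; each row is the pose to reach, as a shift and turn from the pose commanded when the call began, along the tool's axes at that moment; what a row does not reach only later rows make up. A row lasts 1/12 s, in which the tool goes at most 41.7 mm and 7.16 degrees, less where a joint would pass 70% of its speed; a pose out of reach is approached as far as the arm can. A call with a gripper value outside its range is refused whole. The fingers move at their own pace and stop on an object; "squeeze" is the grip in N (left out, the last holds). Time passes only in rows, so rows that repeat a pose let the fingers close. It gives the time, the measured TCP pose, the force, the opening and the grip force at its end, in the units of the state.
- r.get_obs(): the state, without advancing time (a new reading comes with each control period).
- r.grab_frame(name): name is "scene" or "top" or "wrist"; returns the picture (480x640x3 uint8, red, green, blue); there is no depth.
- r.camera_info(name): a dict with "fov_y" (degrees; the focal length in pixels is half the picture's height over the tangent of half this angle, whatever the lens; pixels are square), "cx", "cy" (the principal point, pixels), "position" and "rotation" of the camera in the world. Camera axes: x right, y down, z forward; pixel columns grow to the right and rows downward; lengths in m; the calibration is good to about 2 mm. The wrist camera is an equidistant fisheye: a pixel r from the principal point sees the ray r / f radians off the axis. A picture is of the moment at which its call begins: read the wrist's pose just before it. camera_info takes no time and is no camera call; for the wrist camera it gives the pose at the moment of the call.
- r.hand_in(): hands the job in; it is judged then, once.
The state is a dict: "clock": time; "joints": joint angles; "qvel": joint speeds; "tau": joint torques, N m; "tcp_pos": TCP position; "orientation": TCP orientation; "contact_force": force on the tool from outside, world axes, zero at the start; "moment": the same for the moment, N m; "grip_width": finger opening in m; "gripper_force": force on a finger pad.
Only numpy, scipy, OpenCV 4.12 (cv2) and the standard library are available. Lean on these libraries where they do the work, as an engineer would, in place of code of your own. Each camera call takes 0.05 s, during which the arm holds its last target. There are 200 camera calls.

TASK

Swing the fixture's red-knobbed clamp arm all the way open, then bring the blue can nest to the fixture and slide it along between the two guide rails until its underside socket drops over the locating pin. Press the nest down against the spring pads until it is fully home on the base, and finish while still holding it pressed down there with the gripper, clamp arm left open, because it springs up again if let go. Do not knock over or push around the cans and the brush.

Things in the scene. Friction and masses are not known exactly. Their poses are not given: they have to be found in the camera images.
- fixture: Fixed aluminium base 240 (x) x 170 (y) x 30 mm, origin at the centre of its underside: its deck is 30 mm above the table. Two steel guide rails 200 mm long run along its x, forming a channel 85 mm wide centred on y = 0, open at both ends; rails rise 26 mm above the deck, their flared lead-ins 32 mm. Its x axis is within 17 degrees of world x.
- channel_mid (a point): Middle of the channel floor, on the deck. A round brass locating pin stands fixed in the floor on the centre line, 15 mm or less from this point either way along fixture x; exactly where is not reported: see it before the nest covers it, or find it by sliding. Pin 12 mm across, 14 mm tall, the top 5 mm tapering to a 6 mm flat.
- clamp (a joint): Clamp arm, turning level about a vertical post at fixture x = 30, y = 72 mm. In rad: 0 = shut (arm points to fixture -y, across the channel, in the nest's way); grows clockwise seen from above to 1.75 = fully open (at 1.57 the arm points to fixture -x, beside the channel). Stays where left; 1 to 2 N at the knob moves it. Arm 150 mm long, 18 wide, top 73 mm above the table.
- clamp_knob (a point): Middle of the red upright knob at the end of the clamp arm: cylinder 20 mm across, from 73 to 115 mm above the table; this point is at 94 mm, 140 mm from the arm's turning axis.
- clamp_hinge (a point): Point on the clamp arm's vertical turning axis, 94 mm above the table, as high as the knob's middle.
- nest: Loose can nest, about 0.3 kg: blue plate 190 (x) x 80 (y) x 22 mm, origin at the centre of its underside; on top two black can pads at x = +-60 mm and a steel stud 12 mm tall at each corner. The same when turned half round. Resting on top of the pin its underside is 14 mm above the deck; dropped on, it stands on the spring pads, 6 mm above the deck; fully home, its underside is on the deck.
- nest_grip (a point): On the nest's white grip rib, 58 mm above the underside, over its centre. The rib is 20 mm thick (nest x), 40 mm wide (nest y), from 22 to 76 mm above the underside; take it from above, fingers closing along nest x, so that it cannot pitch in the hand.
- nest_socket (a point): Mouth of the blind socket in the middle of the nest's underside, not seen from above: 15 mm (nest x) by 22 mm (nest y), 16 mm deep. It goes over the pin.
- lift (a joint): Travel (m) of the two orange spring pads together, 16 mm across, in the channel floor at fixture x = +-60 mm; they push the nest up. 0 = up (tops 6 mm above the deck), 0.006 = level with the deck, nest fully home. They push with 6 N at 0, rising to 12 N at 0.006.
- can_a: Orange and green full drinks can standing upright, 58 mm across, 134 mm tall; origin at the centre of its underside; bystander
- can_b: Red and yellow full drinks can standing upright, 58 mm across, 134 mm tall; origin at the centre of its underside; bystander
- can_c: Orange and green full drinks can standing upright, 58 mm across, 134 mm tall; origin at the centre of its underside; bystander
- can_d: Red and yellow full drinks can standing upright, 58 mm across, 134 mm tall; origin at the centre of its underside; bystander
- can_e: Orange and green full drinks can standing upright, 58 mm across, 134 mm tall; origin at the centre of its underside; bystander
- brush: Cleaning brush lying flat: grey round handle along -x, yellow bristle head at +x, about 240 mm long in all, 24 mm high; origin on the table under the handle, 28 mm before the head; bystander
There are look-alikes about, which are no part of the job. There is more than one size of the nest; the one meant has the size given above.

How it is judged:
On the way, in this order (a step that is already met when the one before it is completed fails the run):
1. the clamp arm is swung open (past 1.4 rad) (value of joint clamp above 1.4 rad), for 0.2 s.
2. the nest has dropped over the pin (underside less than 10 mm above the deck, between the rails, clamp open) (x of nest in the frame of fixture between -0.02 and 0.02 m and y of nest in the frame of fixture between -0.005 and 0.005 m and angle between the x axis of nest and the x axis of fixture, either way round below 0.08 rad and angle between nest's own z axis and vertical below 0.06 rad and value of joint clamp above 1.3 rad and z of nest in the frame of fixture below 0.04 m), for 0.2 s.
At the end, for the whole second after the job is handed in: Nest on the pin between the rails (within 20 mm along, 5 mm across, 0.08 rad of the fixture's middle, tilt under 0.06), underside within 1.8 mm of the deck, pads pressed in over 4.2 mm, still, fingers touching it with over 3 N, clamp arm past 1.3 rad (x of nest in the frame of fixture between -0.02 and 0.02 m and y of nest in the frame of fixture between -0.005 and 0.005 m and angle between the x axis of nest and the x axis of fixture, either way round below 0.08 rad and angle between nest's own z axis and vertical below 0.06 rad and value of joint clamp above 1.3 rad and z of nest in the frame of fixture below 0.0318 m and value of joint lift above 0.0042 m and contact force between the fingers and nest above 3 N and linear speed of nest below 0.02 m/s); the arm keeps its last pose, push and grip.
It fails at once if a can or the brush is pushed more than 30 mm away or a can is tipped over (distance of any of can_a, can_b, can_c, can_d, can_e, brush from where it was at the start of the episode above 0.03 m or angle between any of can_a, can_b, can_c, can_d, can_e's own z axis and vertical above 0.35 rad).
It also fails if it takes over 64 s, if anything falls off the work surface, if the arm or the gripper's body presses on something with over 40 N, if the wrist force passes 120 N, or if a joint passes its speed limit or range.

## Working session

There is one attempt and no reset: what is moved stays moved. The work goes in short steps, Python scripts to look and compute and a tool call to move; the robot and the scene stay as the last step left them, time stands still between calls to the robot, and variables do not carry over. Pictures are saved under pics/ and viewed, at most 10 in all, crops included, and the job is handed in when it is done.

Besides the shell and the picture viewer there is one more tool, called after ">>>" by a JSON object that holds its "method" and its "body". play_rows: Moves the arm, as the interface text tells. Its arguments: {"type":"object","properties":{"targets":{"type":"string"},"squeeze":{"type":"number"}},"required":["targets"]}

```bash
mkdir -p pics
cat > h.py <<'E'
import numpy as np,cv2
from bench import r
from scipy.spatial.transform import Rotation as R
def save(cam,name):
    im=r.grab_frame(cam); cv2.imwrite(f'pics/{name}.png',im[...,::-1]); return im
def ray(cam,u,v,ci=None):
    c=ci or r.camera_info(cam); f=240/np.tan(np.radians(c['fov_y'])/2)
    x,y=(u-c['cx']),(v-c['cy'])
    if cam=='wrist':
        q=np.hypot(x,y); t=q/f; d=np.array([x/q*np.sin(t),y/q*np.sin(t),np.cos(t)])
    else: d=np.array([x/f,y/f,1])
    M=np.array(c['rotation']); 
    if M.shape!=(3,3): M=R.from_rotvec(M).as_matrix()
    return np.array(c['position']),M@d
def at(cam,u,v,z,ci=None):
    p,d=ray(cam,u,v,ci); return p+d*(z-p[2])/d[2]
E
python3 - <<'E'
from h import *
for c in('scene','top','wrist'):
    save(c,c+'0'); print(c,r.camera_info(c))
print(r.get_obs())
E
```

```text
scene {'fov_y': 57.55362145238561, 'cx': 318.32462319556356, 'cy': 244.4314304821011, 'position': array([1.02569558, 0.78699691, 0.96715425]), 'rotation': array([-0.66639576, -2.61075229,  1.16595894])}
top {'fov_y': 50.46419899275898, 'cx': 316.13955280217925, 'cy': 240.76238370848623, 'position': array([ 0.43594023, -0.05860536,  1.47780023]), 'rotation': array([-2.22503895,  2.15976386, -0.1007628 ])}
wrist {'fov_y': 65.70646984690485, 'cx': 317.80277174265143, 'cy': 233.78302814045978, 'position': array([ 0.32522651, -0.59578287,  0.37254163]), 'rotation': array([ 2.3761568 , -1.60490441, -0.25780319])}
{'clock': 0.15, 'joints': array([ 1.08091367,  0.47763781,  0.0223684 ,  1.55619518, -0.01149408,
        1.10929035, -0.08309046]), 'qvel': array([ 0.00205664, -0.00204818, -0.00133195, -0.00402373, -0.00083614,
       -0.00146571,  0.0009289 ]), 'tau': array([ 2.47762509e-03, -5.96928477e+01,  1.60993237e+00, -2.81493402e+01,
        1.27183087e-02,  6.47800407e-03,  1.33759457e-05]), 'tcp_pos': array([ 0.25130494, -0.62599823,  0.23054329]), 'orientation': array([-3.08319784e+00, -5.95827913e-01,  5.91637558e-04]), 'contact_force': array([ 0.00519072, -0.4165405 , -0.09518759]), 'moment': array([-0.05897298, -0.01125647,  0.07519574]), 'gripper_force': 0.0, 'grip_width': 0.085556420056204}
```

View pics/top0.png

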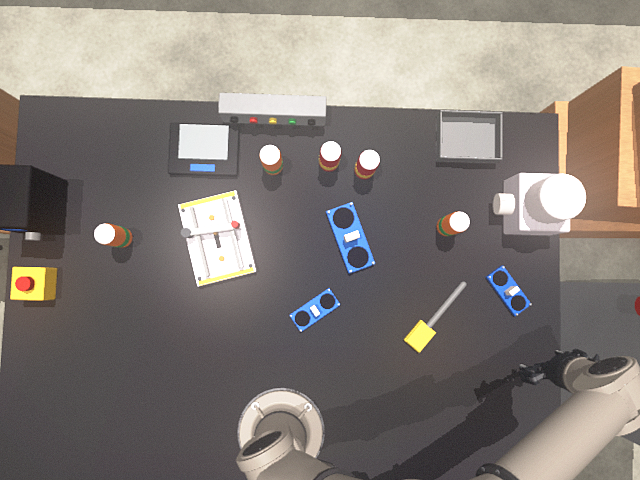

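View pics/scene0.png

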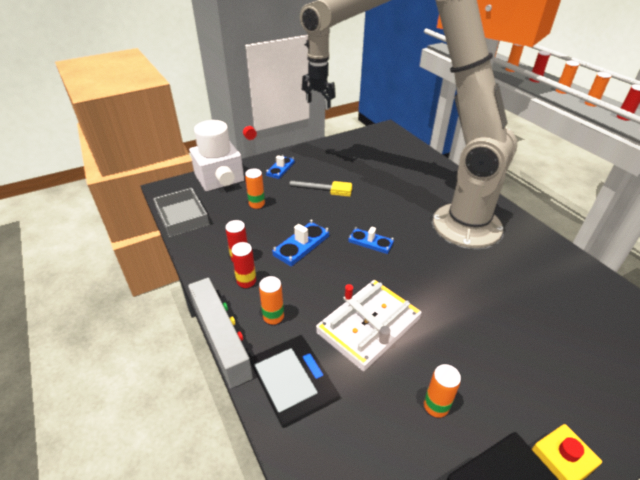

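Run:
```python
from h import *
im=cv2.imread('pics/top0.png')
a=cv2.resize(im[180:300,165:275],None,fx=5,fy=5,interpolation=cv2.INTER_CUBIC)[:600]
b=cv2.resize(im[190:285,310:390],None,fx=5,fy=5,interpolation=cv2.INTER_CUBIC)
cv2.imwrite('pics/a.png',a)
cv2.imwrite('pics/b.png',b)
```

```text
(no output)
```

View pics/a.png

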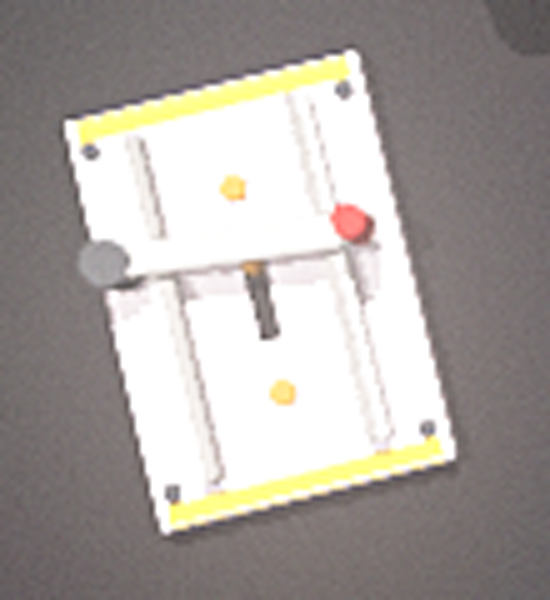

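View pics/b.png

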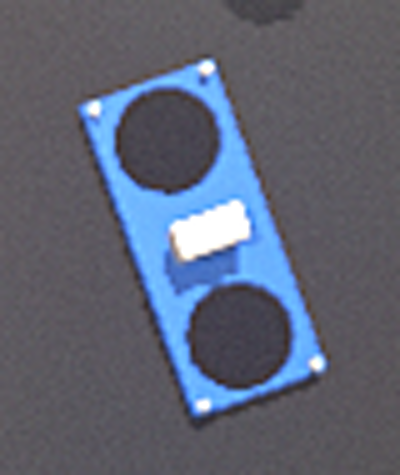

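Run:
```python
from h import *
def T(pts,o,z): return np.array([at('top',x/5+o[0],y/5+o[1],z) for x,y in pts])
def rep(n,P):
    c=P.mean(0); d=(P[0]+P[1]-P[2]-P[3])/2; w=(P[0]+P[3]-P[1]-P[2])/2
    print(n,c,'L',np.linalg.norm(d),'W',np.linalg.norm(w),'yaw',np.degrees(np.arctan2(d[1],d[0])),np.degrees(np.arctan2(-w[0],w[1])))
rep('fix',T([(65,122),(355,50),(455,458),(165,533)],(165,180),.03))
P=T([(233,187),(284,392)],(165,180),.036);d=P[0]-P[1];print('pads',P.mean(0),np.linalg.norm(d),np.degrees(np.arctan2(d[1],d[0])))
print('pin?',T([(250,262)],(165,180),.044))
print('knob top',T([(346,220)],(165,180),.115),'hinge',T([(103,262)],(165,180),.09))
rep('nest',T([(80,105),(213,58),(327,365),(195,418)],(310,190),.022))
print('rib top',T([(208,228)],(310,190),.098))
for n,u,v in (('a',270,153),('b',330,148),('c',368,157),('d',459,221),('e',106,234)): print(n,at('top',u,v,.134))
o=r.get_obs(); print(R.from_rotvec(o['orientation']).as_matrix().round(3))
```

```text
fix [0.54259377 0.19829262 0.03      ] L 0.24091061837090755 W 0.16895747485861942 yaw 16.072146614067393 16.10850963960434
pads [0.54230877 0.19814224 0.036     ] 0.1202401498530932 16.31830775278812
pin? [[0.55693735 0.20211183 0.044     ]]
knob top [[0.57512044 0.13890975 0.115     ]] hinge [[0.55059927 0.27346054 0.09      ]]
nest [ 0.55701784 -0.18266794  0.022     ] L 0.18998824616843787 W 0.08166210575742437 yaw 21.66523916040733 22.404529132437208
rib top [[ 0.55505397 -0.17848664  0.098     ]]
a [0.76692452 0.04849531 0.134     ]
b [ 0.78598736 -0.11168285  0.134     ]
c [ 0.76492465 -0.21435228  0.134     ]
d [ 0.59983222 -0.46130979  0.134     ]
e [0.53633629 0.47080014 0.134     ]
[[ 0.928  0.373 -0.001]
 [ 0.373 -0.928  0.001]
 [-0.    -0.001 -1.   ]]
```

>>> {"method": "play_rows", "body": {"targets": "-1 0.03 -0.03 0 -0.12;-1 0.058 -0.058 0 -0.24;-1 0.087 -0.087 0 -0.36;-1 0.116 -0.116 0 -0.48;-1 0.145 -0.145 0 -0.6;-1 0.174 -0.174 0 -0.72;-1 0.203 -0.203 0 -0.84;-1 0.232 -0.232 0 -0.96", "squeeze": 40}}

```text
clock: 0.82
tcp_pos: [0.3805, -0.3227, 0.2313]
orientation: [2.455, 1.96, -0.0]
contact_force: [0.4, -0.7, -0.1]
grip_width: 0.0854
gripper_force: 0.0
```

```bash
cat >> h.py <<'E'
def go(p,yaw=None):
    """shift in tool axes to world p; yaw = wanted world direction (deg) of tool y"""
    o=r.get_obs(); M=R.from_rotvec(o['orientation']).as_matrix()
    y=np.degrees(np.arctan2(M[1,1],M[0,1]))
    s=None if yaw is None else np.radians(-((yaw-y+90)%180-90))
    print('t',round(o['clock'],2),'tcp',o['tcp_pos'].round(4),'yaw',y.round(2),'F',o['contact_force'].round(1),'w',o['grip_width'].round(4),'j',o['joints'].round(2))
    print(' shift',(M.T@(np.array(p)-o['tcp_pos'])).round(4),'spin',s)
    return M,o
E
python3 -c "
from h import *
go((.575,.139,.2),21.9)"
```

```text
Traceback (most recent call last):
  File "h.py", line 22, in go
    print('t',round(o['clock'],2),'tcp',o['tcp_pos'].round(4),'yaw',y.round(2),'F',o['contact_force'].round(1),'w',o['grip_width'].round(4),'j',o['joints'].round(2))
                                                                                                                   ^^^^^^^^^^^^^^^^^^^^^
AttributeError: 'float' object has no attribute 'round'
```

```bash
sed -i "s/o\['grip_width'\].round(4)/round(o['grip_width'],4)/" h.py
python3 -c "
from h import *
go((.575,.139,.2),21.9)"
```

```text
t 0.82 tcp [ 0.3805 -0.3227  0.2313] yaw -12.79 F [ 0.4 -0.7 -0.1] w 0.0854 j [ 0.84  0.21 -0.3   1.95  0.07  0.99  0.28]
 shift [0.4934 0.0874 0.0311] spin -0.6055165409850228
```

>>> {"method": "play_rows", "body": {"targets": "-1 0.038 0.007 0.003 -0.1;-1 0.078 0.014 0.006 -0.2;-1 0.118 0.021 0.01 -0.3;-1 0.158 0.028 0.015 -0.4;-1 0.198 0.035 0.02 -0.5;-1 0.238 0.042 0.023 -0.6;-1 0.278 0.05 0.026 -0.605;-1 0.318 0.057 0.03 -0.605"}}

```text
clock: 1.48
tcp_pos: [0.5085, -0.0263, 0.2013]
orientation: [1.767, 2.597, 0.0]
contact_force: [1.6, -0.6, -0.6]
grip_width: 0.0854
gripper_force: 0.0
```

```bash
python3 -c "
from h import *
go((.575,.139,.2),21.9)"
```

```text
t 1.48 tcp [ 0.5085 -0.0263  0.2013] yaw 21.55 F [ 1.6 -0.6 -0.6] w 0.0854 j [ 0.41  0.29 -0.57  1.95  0.19  0.95  0.13]
 shift [0.1293 0.1225 0.0013] spin -0.00615668090282809
```

>>> {"method": "play_rows", "body": {"targets": "-1 0.028 0.027 0 0;-1 0.056 0.053 0 0;-1 0.084 0.08 0 0;-1 0.112 0.107 0 0;-1 0.1295 0.1225 0.02 0;-1 0.1295 0.1225 0.055 0;-1 0.1295 0.1225 0.09 0;-1 0.1295 0.1225 0.115 0"}}

```text
clock: 2.15
tcp_pos: [0.5732, 0.1377, 0.0834]
orientation: [-1.765, -2.597, 0.003]
contact_force: [-0.2, -0.7, 0.0]
grip_width: 0.0855
gripper_force: 0.0
```

>>> {"method": "play_rows", "body": {"targets": "-1 0 0 0 0;1 0 0 0 0;1 0 0 0 0;1 0 0 0 0;1 0 0 0 0;1 0 0 0 0;1 0 0 0 0"}}

```text
clock: 2.73
tcp_pos: [0.5754, 0.1376, 0.0877]
orientation: [1.767, 2.596, 0.002]
contact_force: [-0.3, -0.3, 4.9]
grip_width: 0.0189
gripper_force: 38.8
```

```bash
python3 -c "
from h import *
M,o=go((.575,.139,.085),21.9)
save('wrist','w1')
h=np.array([.5514,.2755]);k=o['tcp_pos'][:2]-h
print(k,np.linalg.norm(k))
a0=np.arctan2(k[1],k[0]); a1=np.radians(16.1-90)-1.71
for a in np.linspace(a0,a1,9)[1:]:
  q=h+.14*np.array([np.cos(a),np.sin(a)])-o['tcp_pos'][:2]; print((M.T@[*q,0]).round(4))
"
```

```text
t 2.73 tcp [0.5754 0.1376 0.0877] yaw 21.52 F [-0.3 -0.3  4.9] w 0.0189 j [ 0.06  0.57 -0.54  1.85  0.39  0.82 -0.29]
 shift [0.0014 0.0002 0.0027] spin -0.006587124237246919
[ 0.02396225 -0.1379081 ] 0.13997440841826417
[ 0.0083 -0.0267 -0.0001]
[ 0.0218 -0.0512 -0.0001]
[ 0.0399 -0.0725 -0.0002]
[ 0.0619 -0.0898 -0.0002]
[ 0.0869 -0.1024 -0.0003]
[ 0.1139 -0.1098 -0.0003]
[ 0.1418 -0.1116 -0.0003]
[ 0.1695 -0.1079 -0.0003]
```

View pics/w1.png

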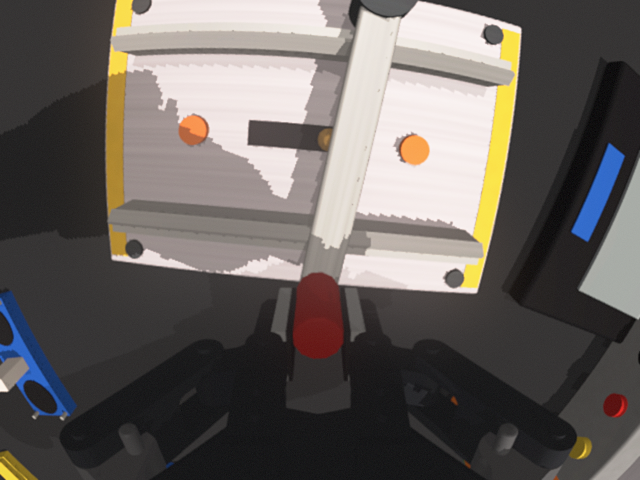

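>>> {"method": "play_rows", "body": {"targets": "1 0.008 -0.027 -0.002 0;1 0.022 -0.051 -0.002 0;1 0.04 -0.0725 -0.002 0;1 0.062 -0.09 -0.002 0;1 0.087 -0.1025 -0.002 0;1 0.114 -0.11 -0.002 0;1 0.142 -0.1115 -0.002 0;1 0.1695 -0.108 -0.002 0"}}

```text
clock: 3.45
tcp_pos: [0.4148, 0.2558, 0.0894]
orientation: [1.769, 2.591, 0.008]
contact_force: [25.9, -3.3, -13.6]
grip_width: 0.0184
gripper_force: 40.7
```

>>> {"method": "play_rows", "body": {"targets": "1 0 0 0 0;1 0 0 0 0;-1 0 0 0 0;-1 0 0 0 0;-1 0 0 -0.02 0;-1 0 0 -0.05 0;-1 0 0 -0.085 0;-1 0 0 -0.12 0"}}

```text
clock: 4.12
tcp_pos: [0.4106, 0.2544, 0.209]
orientation: [-1.767, -2.596, 0.004]
contact_force: [0.7, -0.8, 0.5]
grip_width: 0.0851
gripper_force: 0.0
```

```bash
python3 -c "
from h import *
M,o=go((.542,.198,.28),21.9)
"
```

```text
t 4.12 tcp [0.4106 0.2544 0.209 ] yaw 21.53 F [ 0.7 -0.8  0.5] w 0.0851 j [-0.08  0.26 -0.69  1.99  0.2   0.97 -0.49]
 shift [-0.1007  0.1013 -0.0713] spin -0.006493604551567058
```

>>> {"method": "play_rows", "body": {"targets": "-1 -0.03 0.015 -0.012 0;-1 -0.062 0.029 -0.024 0;-1 -0.094 0.044 -0.036 0;-1 -0.126 0.058 -0.048 0;-1 -0.158 0.073 -0.06 0;-1 -0.189 0.087 -0.07 0;-1 -0.189 0.087 -0.07 0;-1 -0.189 0.087 -0.07 0"}}

```text
clock: 4.78
tcp_pos: [0.5628, 0.109, 0.2781]
orientation: [-1.774, -2.593, 0.001]
contact_force: [-0.4, 1.2, -0.1]
grip_width: 0.0853
gripper_force: 0.0
```

```bash
python3 -c "
from h import *
import json
M,o=go((.555,-.18,.28),21.9)
c=r.camera_info('wrist'); save('wrist','w2'); save('top','top2')
json.dump({k:np.array(v).tolist() for k,v in c.items()},open('c2.json','w'))
"
```

```text
t 4.78 tcp [0.5628 0.109  0.2781] yaw 21.25 F [-0.4  1.2 -0.1] w 0.0853 j [ 0.16  0.32 -0.58  1.72  0.19  1.16 -0.1 ]
 shift [-0.2665 -0.112  -0.0018] spin -0.011370183133421856
```

View pics/w2.png

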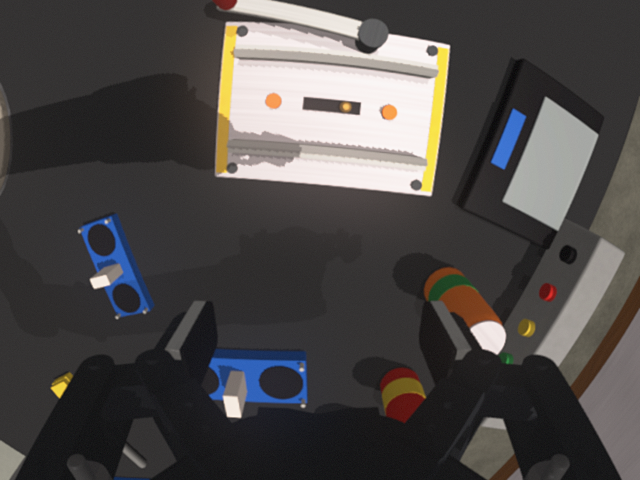

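```bash
python3 -c "
from h import *
import json
c=json.load(open('c2.json'))
W=lambda u,v,z: at('wrist',u,v,z,c)
print('pin',W(346.5,106,.044),'pads',W(273.5,101,.036),W(389,112,.036),'strip',W(303,103,.03),W(361,108,.03))
P=[W(u,v,.03) for u,v in ((451,45),(432,196),(215,177),(227,22))]; print(P,np.mean(P,0))
print('knob',W(228,2,.115),'rib top',W(237,373,.098))
th=np.radians(16.1); c0=np.array([.5425,.1982]); Rm=np.array([[np.cos(th),np.sin(th)],[-np.sin(th),np.cos(th)]])
for p in (W(346.5,106,.044),W(273.5,101,.036),W(389,112,.036)): print((Rm@(p[:2]-c0)).round(4))
"
```

```text
pin [0.55589551 0.20369264 0.044     ] pads [0.48521916 0.1823413  0.036     ] [0.59911881 0.21547691 0.036     ] strip [0.51388355 0.19090172 0.03      ] [0.57141969 0.20823883 0.03      ]
[array([0.63492114, 0.31368867, 0.03      ]), array([0.68122402, 0.15135352, 0.03      ]), array([0.45181867, 0.08432364, 0.03      ]), array([0.40622802, 0.24730341, 0.03      ])] [0.54354796 0.19916731 0.03      ]
knob [0.4278777  0.25058803 0.115     ] rib top [ 0.54678475 -0.10086246  0.098     ]
[0.0144 0.0016]
[-0.0594  0.0006]
[0.0592 0.0009]
```

```bash
python3 -c "
from h import *
import json
c=json.load(open('c2.json'))
W=lambda u,v,z: at('wrist',u,v,z,c)
for n,u,v,z in (('corner+y',305,360,.022),('pad',283,381,.022),('stud-',302,404,.034),('rib top',236,407,.098),('canb',390,375,.134),('cana top',487,336,.134)): print(n,W(u,v,z))
print('top: pad',at('top',310+167/5,190+139/5,.022),'stud',at('top',310+206/5,190+68/5,.034))
"
```

```text
corner+y [ 0.62870824 -0.10859539  0.022     ]
pad [ 0.61353366 -0.15563758  0.022     ]
stud- [ 0.64985062 -0.17714936  0.034     ]
rib top [ 0.55947866 -0.15554521  0.098     ]
canb [ 0.68796987 -0.01539064  0.134     ]
cana top [0.76300305 0.05781924 0.134     ]
top: pad [ 0.61230323 -0.16022256  0.022     ] stud [ 0.65242754 -0.18069964  0.034     ]
```

>>> {"method": "play_rows", "body": {"targets": "-1 -0.034 -0.014 0 0;-1 -0.07 -0.029 0 0;-1 -0.106 -0.044 0 0;-1 -0.142 -0.059 0.01 0;-1 -0.178 -0.074 0.03 0;-1 -0.214 -0.09 0.05 0;-1 -0.25 -0.105 0.07 -0.012;-1 -0.268 -0.112 0.1 -0.012"}}

```text
clock: 5.55
tcp_pos: [0.5567, -0.1815, 0.1796]
orientation: [1.75, 2.604, -0.0]
contact_force: [1.1, -0.9, -0.4]
grip_width: 0.0854
gripper_force: 0.0
```

>>> {"method": "play_rows", "body": {"targets": "-1 0 0 0.02 0;-1 0 0 0.03 0;-1 0 0 0.03 0"}}

```text
clock: 5.8
tcp_pos: [0.5543, -0.1763, 0.1459]
orientation: [-1.745, -2.606, 0.001]
contact_force: [-0.5, 1.4, 0.5]
grip_width: 0.0855
gripper_force: 0.0
```

```bash
python3 -c "
from h import *
import json
M,o=go((.556,-.181,.04),22)
c=r.camera_info('wrist'); save('wrist','w3')
json.dump({k:np.array(v).tolist() for k,v in c.items()},open('c3.json','w'))
"
```

```text
t 5.8 tcp [ 0.5543 -0.1763  0.1459] yaw 22.36 F [-0.5  1.4  0.5] w 0.0855 j [ 0.54  0.46 -0.43  1.84  0.24  0.9   0.39]
 shift [-0.0054  0.0002  0.1059] spin 0.00636562167853469
```

View pics/w3.png

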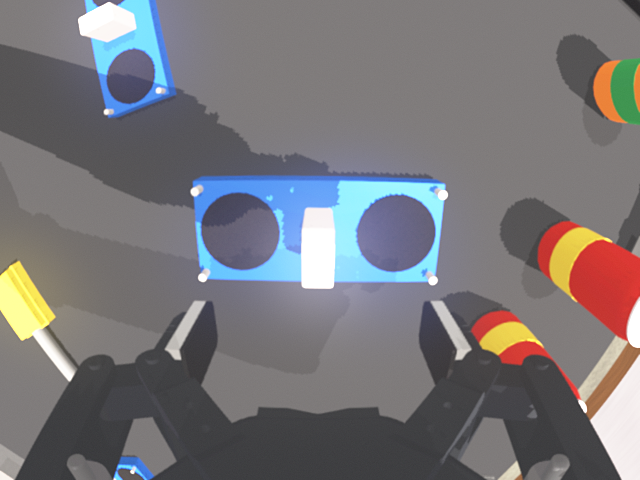

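```bash
python3 -c "
from h import *
import json
c=json.load(open('c3.json'))
W=lambda u,v,z: at('wrist',u,v,z,c)
a,b=W(240.5,231,.022),W(396.5,233,.022); d=b-a; print('pads',(a+b)/2,np.linalg.norm(d),np.degrees(np.arctan2(d[1],d[0])))
S=[W(u,v,.034) for u,v in ((196,190),(443,194),(432,280),(204,277))]; d=S[1]+S[2]-S[0]-S[3]
print('studs',np.mean(S,0),np.linalg.norm(d)/2,np.degrees(np.arctan2(d[1],d[0])),np.linalg.norm(S[0]-S[3]))
print(W(318,284,.098))
go((.556,-.181,.04),22)
"
```

```text
pads [ 0.55595489 -0.1808856   0.022     ] 0.11904926201145441 21.722136570965414
studs [ 0.55617055 -0.18074456  0.034     ] 0.17793017408371908 21.614306488052748 0.06855828536588653
[ 0.55843161 -0.18710785  0.098     ]
t 5.85 tcp [ 0.5558 -0.1761  0.1478] yaw 22.42 F [0.7 0.7 0.2] w 0.0854 j [ 0.54  0.46 -0.43  1.83  0.24  0.9   0.39]
 shift [-0.0049 -0.0016  0.1078] spin 0.007267872227220213
```

>>> {"method": "play_rows", "body": {"targets": "-1 -0.005 -0.001 0.03 0.012;-1 -0.005 -0.001 0.06 0.012;-1 -0.005 -0.001 0.085 0.012;-1 -0.005 -0.001 0.105 0.012;-1 -0.005 -0.001 0.107 0.012;-1 -0.005 -0.001 0.107 0.012"}}

```text
clock: 6.35
tcp_pos: [0.558, -0.1819, 0.0422]
orientation: [-1.764, -2.6, -0.001]
contact_force: [-0.1, 0.8, 0.5]
grip_width: 0.0852
gripper_force: 0.0
```

>>> {"method": "play_rows", "body": {"targets": "1 0 0 0 0;1 0 0 0 0;1 0 0 0 0;1 0 0 0 0;1 0 0 0 0;1 0 0 0 0", "squeeze": 100}}

```text
clock: 6.85
tcp_pos: [0.5577, -0.184, 0.0423]
orientation: [1.767, 2.596, 0.0]
contact_force: [-2.1, -0.6, 5.0]
grip_width: 0.0188
gripper_force: 98.6
```

```bash
python3 -c "
from h import *
go((.556,-.181,.04),21.7)"
```

```text
t 6.85 tcp [ 0.5577 -0.184   0.0423] yaw 21.53 F [-2.1 -0.6  5. ] w 0.0188 j [ 0.5   0.6  -0.37  1.89  0.32  0.71  0.31]
 shift [ 0.0034 -0.0005  0.0023] spin -0.0029700190839434056
```

>>> {"method": "play_rows", "body": {"targets": "1 0 0 -0.02 0;1 0 0 -0.05 0;1 0 0 -0.085 0;1 0.02 0.008 -0.1 0;1 0.05 0.02 -0.1 0.02;1 0.084 0.033 -0.1 0.04;1 0.12 0.047 -0.1 0.06;1 0.157 0.061 -0.1 0.08"}}

```text
clock: 7.52
tcp_pos: [0.5555, -0.0145, 0.141]
orientation: [-1.873, -2.522, 0.001]
contact_force: [1.7, 1.2, -3.5]
grip_width: 0.019
gripper_force: 98.6
```

```bash
python3 -c "
from h import *
go((.557,.1995,.14),16.2)"
```

```text
t 7.52 tcp [ 0.5555 -0.0145  0.141 ] yaw 16.81 F [ 1.7  1.2 -3.5] w 0.019 j [ 0.27  0.43 -0.45  1.9   0.24  0.87 -0.01]
 shift [0.2044 0.0633 0.001 ] spin 0.010615559007724866
```

>>> {"method": "play_rows", "body": {"targets": "1 0.03 0.01 0 0.01;1 0.066 0.02 0 0.01;1 0.1 0.03 0 0.01;1 0.136 0.042 0 0.01;1 0.17 0.053 0 0.01;1 0.195 0.061 0 0.01;1 0.203 0.063 0.002 0.01;1 0.204 0.063 0.005 0.01"}}

```text
clock: 8.18
tcp_pos: [0.5561, 0.2018, 0.1362]
orientation: [-1.875, -2.519, -0.002]
contact_force: [1.0, -0.3, -3.9]
grip_width: 0.0184
gripper_force: 98.5
```

>>> {"method": "play_rows", "body": {"targets": "1 0 0 0 0;1 0 0 0.01 0;1 0 0 0.015 0;1 0 0 0.015 0"}}

```text
clock: 8.52
tcp_pos: [0.5563, 0.1956, 0.1194]
orientation: [-1.885, -2.512, 0.006]
contact_force: [-0.5, -0.8, -3.5]
grip_width: 0.0186
gripper_force: 98.4
```

```bash
python3 -c "
from h import *
import json
go((.557,.1995,.12),16.2)
c=r.camera_info('wrist'); save('wrist','w4')
json.dump({k:np.array(v).tolist() for k,v in c.items()},open('c4.json','w'))
"
```

```text
t 8.52 tcp [0.5563 0.1956 0.1194] yaw 16.24 F [-0.5 -0.8 -3.5] w 0.0186 j [-0.08  0.51 -0.47  1.83  0.3   0.87 -0.42]
 shift [ 0.0035  0.0017 -0.0006] spin 0.000697699511130972
```

View pics/w4.png

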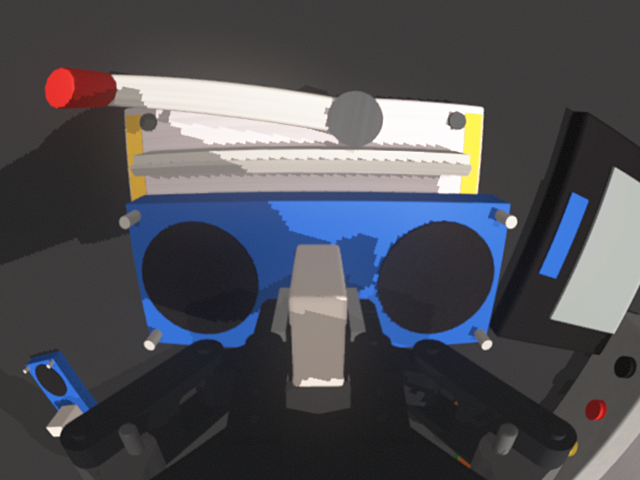

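```bash
python3 -c "
from h import *
import json
c=json.load(open('c4.json')); c2=json.load(open('c2.json'))
W=lambda u,v,z: at('wrist',u,v,z,c)
th=np.radians(16.2); c0=np.array([.5428,.1988]); Rm=np.array([[np.cos(th),np.sin(th)],[-np.sin(th),np.cos(th)]])
L=lambda p:(Rm@(p[:2]-c0)*1000).round(1)
print('bolts top',[L(at('top',165+x/5,180+y/5,.032)) for x,y in ((90,152),(172,493),(343,90),(427,428))])
print('bolts w2',[L(at('wrist',u,v,.032,c2)) for u,v in ((241,30),(432,50),(232,168),(417,185))])
print('bolts now',[L(W(u,v,.032)) for u,v in ((148,122),(457,120))])
a,b=L(W(200,277,.099)),L(W(436,277,.099)); print('pads',a,b,(a+b)/2)
S=[L(W(u,v,.111)) for u,v in ((126,221),(512,222),(488,344),(150,344))]; print(S,np.mean(S,0))
print('pos',c['position'])
for i in range(4): print(r.get_obs()['tcp_pos'].round(4), r.camera_info('wrist')['position'].round(4))
"
```

```text
bolts top [array([99.7, 74. ]), array([-100. ,   74.5]), array([ 98.7, -73.6]), array([-100.4,  -73.3])]
bolts w2 [array([-101.1,   75.3]), array([99.1, 74.3]), array([-100.1,  -73.2]), array([ 99.9, -73.6])]
bolts now [array([-99.4,  74.7]), array([99.7, 74.5])]
pads [-47.   -2.5] [70.6 -2.1] [11.8 -2.3]
[array([-77.2,  30.3]), array([101.7,  30.3]), array([102.1, -37. ]), array([-77.3, -37.7])] [12.325 -3.525]
pos [0.5340440849077633, 0.2732510573196505, 0.261252095099724]
[0.5567 0.1962 0.1201] [0.5342 0.2738 0.262 ]
[0.5567 0.1962 0.1201] [0.5342 0.2738 0.262 ]
[0.5567 0.1962 0.1201] [0.5342 0.2738 0.262 ]
[0.5567 0.1962 0.1201] [0.5342 0.2738 0.262 ]
```

>>> {"method": "play_rows", "body": {"targets": "1 0.003 0.002 0 0;1 0.003 0.002 0 0;1 0.003 0.002 0.005 0;1 0.003 0.002 0.01 0;1 0.003 0.002 0.015 0;1 0.003 0.002 0.02 0;1 0.003 0.002 0.024 0;1 0.003 0.002 0.024 0"}}

```text
clock: 9.23
tcp_pos: [0.5575, 0.2013, 0.0961]
orientation: [-1.882, -2.515, 0.003]
contact_force: [0.3, 0.8, -3.2]
grip_width: 0.0186
gripper_force: 98.5
```

```bash
cat > m.py <<'E'
from h import *
import sys
go((.556,.2,.09),16.2)
c=r.camera_info('wrist'); im=save('wrist',sys.argv[1]); z=r.get_obs()['tcp_pos'][2]-.042
th=np.radians(16.2); c0=np.array([.5428,.1988]); Rm=np.array([[np.cos(th),np.sin(th)],[-np.sin(th),np.cos(th)]])
L=lambda u,v,h:(Rm@(at('wrist',u,v,h,c)[:2]-c0)*1000).round(1)
g=im.max(2); cc=cv2.connectedComponentsWithStats((g<50).astype(np.uint8))
hs=cv2.cvtColor(im,cv2.COLOR_RGB2HSV); blue=((hs[...,0]>95)&(hs[...,0]<130)&(hs[...,1]>130)&(hs[...,2]>60)).astype(np.uint8)
n,l,st,ce=cv2.connectedComponentsWithStats(blue); k=1+np.argmax(st[1:,4]); print('blue box',st[k])
print('z underside',z)
E
python3 m.py w5
```

```text
t 9.23 tcp [0.5575 0.2013 0.0961] yaw 16.39 F [ 0.3  0.8 -3.2] w 0.0186 j [-0.1   0.55 -0.46  1.84  0.32  0.83 -0.44]
 shift [-0.0008 -0.0018  0.0061] spin 0.003256117389500142
blue box [  127   193   384   155 23369]
z underside 0.054628301300246894
```

>>> {"method": "play_rows", "body": {"targets": "1 0 0 0.003 0;1 0 0 0.006 0;1 0 0 0.008 0;1 0 0 0.01 0;1 0 0 0.012 0;1 0 0 0.013 0;1 0 0 0.013 0"}}

```text
clock: 9.87
tcp_pos: [0.5581, 0.2016, 0.0841]
orientation: [-1.882, -2.515, 0.0]
contact_force: [-0.4, -0.1, -4.0]
grip_width: 0.0187
gripper_force: 98.5
```

>>> {"method": "play_rows", "body": {"targets": "1 0 0 0.002 0;1 0 0 0.003 0;1 0 0 0.004 0;1 0 0 0.005 0;1 0 0 0.005 0"}}

```text
clock: 10.28
tcp_pos: [0.558, 0.2016, 0.0791]
orientation: [-1.882, -2.515, 0.001]
contact_force: [-0.5, 1.2, -4.1]
grip_width: 0.019
gripper_force: 98.5
```

>>> {"method": "play_rows", "body": {"targets": "1 0 0 0.001 0;1 0 0 0.002 0;1 0 0 0.003 0;1 0 0 0.004 0;1 0 0 0.004 0;1 0 0 0.004 0"}}

```text
clock: 10.78
tcp_pos: [0.5582, 0.2017, 0.0757]
orientation: [1.882, 2.515, -0.0]
contact_force: [-3.5, -2.5, 4.9]
grip_width: 0.0184
gripper_force: 99.8
```

>>> {"method": "play_rows", "body": {"targets": "1 0 0 0.001 0;1 0 0 0.002 0;1 0 0 0.003 0;1 0 0 0.004 0;1 0 0 0.004 0;1 0 0 0.004 0", "squeeze": 120}}

```text
clock: 11.28
tcp_pos: [0.5581, 0.2017, 0.0723]
orientation: [1.882, 2.515, -0.0]
contact_force: [-5.7, -3.5, 11.8]
grip_width: 0.0186
gripper_force: 117.9
```

>>> {"method": "play_rows", "body": {"targets": "1 0 0 0.001 0;1 0 0 0.002 0;1 0 0 0.003 0;1 0 0 0.004 0;1 0 0 0.004 0;1 0 0 0.004 0"}}

```text
clock: 11.78
tcp_pos: [0.5582, 0.2016, 0.0722]
orientation: [1.881, 2.513, -0.002]
contact_force: [-18.8, -8.7, 46.0]
grip_width: 0.0182
gripper_force: 123.0
```

>>> {"method": "play_rows", "body": {"targets": "1 0 -0.001 -0.001 0;1 0 -0.001 -0.002 0;1 0 -0.001 -0.002 0;1 0 -0.001 -0.002 0;1 0 -0.001 -0.002 0;1 0 -0.001 -0.002 0"}}

```text
clock: 12.28
tcp_pos: [0.5581, 0.2017, 0.0722]
orientation: [1.881, 2.513, 0.002]
contact_force: [-9.0, -4.7, 25.8]
grip_width: 0.0185
gripper_force: 120.1
```

```bash
python3 m.py w6
```

```text
t 12.28 tcp [0.5581 0.2017 0.0722] yaw 16.37 F [-9.  -4.7 25.8] w 0.0185 j [-0.11  0.58 -0.45  1.86  0.34  0.78 -0.46]
 shift [-0.001  -0.0025 -0.0178] spin 0.0029334333910341903
blue box [  126   201   384   147 21447]
z underside 0.030216229595867804
```

View pics/w6.png

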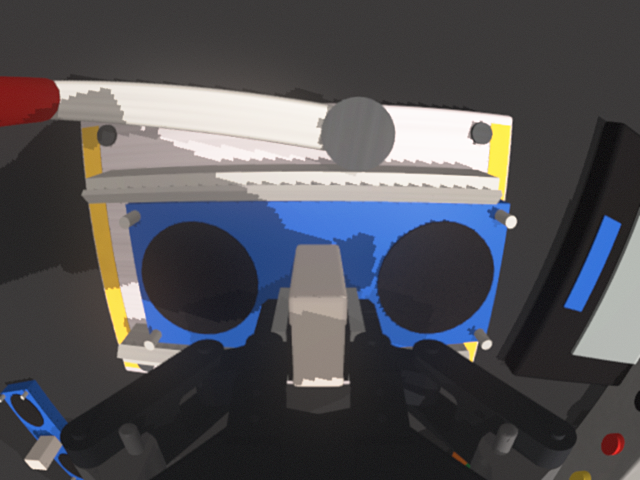

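```bash
python3 -c "
from bench import r
print(r.hand_in())"
```

```text
the job is handed in; nothing more can be done
None
```

I swung the clamp arm fully open, lowered the nest onto the locating pin and pressed it home. I handed the job in at about 12.3 s with the gripper still holding it down at about 26 N. The underside measured about 0.2 mm above the deck, and no can or brush was touched as far as I could see. The nest went straight down over the pin, which I had located in the camera image, so it was not slid along the rails to find it. The hand-in returned no verdict.

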